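# Roll a steel sample tube into its V-rest

### The arm

A 6-joint arm with a two-finger parallel gripper is mounted at the origin on the work surface. World frame = base frame: x ahead of the robot, y to its left, z up, the work surface at z = 0. Lengths are in m, angles in rad, forces in N, time in s.
With the tool pointing down it reaches from about 0.35 to 0.775 m from the base axis. Payload 7.3 kg.
Tool frame: the origin (TCP) lies at the very end of the fingers, on their centre line; the grasp point (between the pads) lies robot.pinch_z behind it (robot.pinch_z is the distance from the TCP to the grasp point, in m); y points along the fingers, z is the direction in which the jaws open and shut, and the axes are right-handed (so a half turn about y gives the same grasp; the last joint's range is limited). The gripper opens to 92 mm and grips with 3 to 60 N. Pads are 19 mm wide; open, the fingers measure 130 mm over their backs; the gripper's body (75 mm by 190 mm) begins 47 mm behind the grasp point.
Start: joints at [-1.399, 0.342, 1.524, -0, 1.275, -0.146], TCP at [0.164, -0.499, 0.227] pointing down, gripper open.
Joint ranges: [-2.53, 2.53], [-0.77, 2.02], [0.04, 2.7], [-1, 4.14], [0.28, 2.66], [-3.11, 3.11]. Speed limits (rad/s): [2.57, 2.57, 3.14, 3.14, 3.14, 3.14].

### API

Orientations are given as [roll, pitch, yaw] about the fixed x, y, z axes, in that order (R = Rz(yaw) Ry(pitch) Rx(roll)).
In Python, from cell import status, viewer, robot gives the robot as it stands. The module is installed in compiled form; this text tells all that it offers.
- The arm moves only by the shell command python3 -m pendant 'ROWS' [FORCE]. ROWS is JSON, a list that holds one entry, the list of rows, each a list of 7 numbers: the shift along the tool's x, y, z in cm, then the turn, a rotation vector about the tool's x, y, z in rad, then the finger opening in cm, from 0 to 9.18. A call has 1 to 20 rows; each row is the pose to reach, as a shift and turn from the pose commanded when the call began, along the tool's axes at that moment; what a row does not reach only later rows make up. A row lasts 1/10 s, in which the tool goes at most 50 mm and 8.59 degrees, less where a joint would pass 70% of its speed; a pose out of reach is approached as far as the arm can. A call with a gripper value outside its range is refused whole. The fingers move at their own pace and stop on an object; FORCE is the grip in N (left out, the last holds). Time passes only in rows, so rows that repeat a pose let the fingers close. It gives the time, the measured TCP pose, the force and the opening at its end, in the units of the state.
- status.observe(): the state, without advancing time (a new reading comes with each control period).
- viewer.read_camera(name): name is "scene" or "top"; returns a dict with "image" (420x560x3 uint8, red, green, blue), "range_z" (420x560 float32, m along the optical axis (not along the pixel's ray), 0 where there is no reading), "fx", "fy", "cx", "cy" (pixels), "distortion" ([k1, k2, p1, p2, k3] as OpenCV has them; the pictures are not rectified), "camera_from_world" (4x4, takes a point from world to camera coordinates). Camera axes: x right, y up, looking along -z (the intrinsics and any distortion apply to the point x, -y, -z); pixel columns grow to the right and rows downward; lengths in m; the calibration is good to about 2 mm. A picture is of the moment at which its call begins.
- robot.hand_in(): hands the job in, once; it reports no verdict.
The state is a dict: "time": time; "qpos": joint angles; "qvel": joint speeds; "joint_efforts": joint torques, N m; "tool_pos": TCP position; "tool_rot": TCP orientation; "contact_force": force on the tool from outside, world axes, zero at the start; "torque": the same for the moment, N m; "opening": finger opening in m.
Only numpy, scipy, OpenCV 4.12 (cv2) and the standard library are available. Lean on these libraries where they do the work, as an engineer would, in place of code of your own. Each camera call takes 0.05 s, during which the arm holds its last target. There are 200 camera calls.

### The job

Without grasping or lifting it, roll the long steel sample tube that lies on the bench along the bench and up the ramp of the aluminium V-rest, by pushing on its side with the fingers, until it drops into the V groove. Then push it endways along the groove with a fingertip until its far end is up against the rest's end stop, leave it lying there and take the hand away. Leave everything else on the bench where it stands.

Things in the scene. Friction and masses are not known exactly. Their poses are not given: they have to be found in the camera images.
- tube: the long tube: closed, polished steel cylinder, 40 mm diameter, 150 mm long, about 0.35 kg, lying on the bench, free to roll, slippery (friction about 0.3 on everything). Origin on its axis at mid-length (20 mm above the bench at the start); x axis along its length, roughly parallel to the groove; y and z turn as it rolls. Pushed at or below mid-height it rolls; pressed from above it jams.
- rest: aluminium V-rest fixed to the bench, 190 mm long. Origin at bench height under the groove bottom. x: along the groove, away from the robot, to the end stop; y: the rolling direction, ramp to groove; z up. Groove bottom 3 mm above the bench at y = 0; front flank rises 30 degrees to the crest at y = -18, back flank 45 degrees to 25 mm high at y = 22; flat top to y = 36. Near end (x = -100) open.
- ramp_foot (a point): middle of the ramp's lower edge, on the bench, at x = -5, y = -78 mm in the rest's frame. The ramp is plane and as long as the rest, without side walls. At the start the tube lies on the bench before it, its axis 160 to 250 mm before the groove bottom, its middle 10 to 45 mm nearer the robot than the rest's origin (along the groove).
- crest (a point): middle of the ramp's top edge, 13.4 mm above the bench, at x = -5, y = -18 mm in the rest's frame: past it the tube falls into the V by itself.
- stop (a point): middle of the end stop's near face, at x = 90, y = 7, z = 27.5 mm in the rest's frame: an upright rigid plate 12 mm thick, 55 mm tall, spanning y = -22 to 36 mm, closing the far end of the groove.
- seat (a point): point fixed to the rest where the middle of the tube's axis is when the tube lies in the V with its end against the stop: at x = +15, y = -3.3, z = 28 mm in the rest's frame, same axes as the rest.
- cup_a: bystander: white sample cup with a red screw cap, 49 mm across, 64 mm tall, standing; origin at the centre of its underside; beyond the far side of the rolling lane.
- cup_b: bystander: white sample cup with a red screw cap, 49 mm across, 64 mm tall, standing; origin at the centre of its underside; on the robot's side of the rolling lane.
- cup_c: bystander: white sample cup with a red screw cap, 49 mm across, 64 mm tall, standing; origin at the centre of its underside; beyond the end stop.
- short_tube: bystander: short steel tube standing upright behind the rest (+y side), 40 mm diameter, 75 mm tall; origin at the centre of its underside.
- beaker: bystander: glass beaker standing behind the rest (+y side), 60 mm across, 75 mm tall; origin at the centre of its underside.
- dish: bystander: white ceramic dish, 80 mm across, 22 mm tall, on the right of the bench; origin at the centre of its underside.
- wash_bottle: bystander: white bottle with a red cap, 64 mm across, 170 mm tall, on the right of the bench; origin at the centre of its underside.
Mind the look-alikes: they are no part of the job. What is shaped like the tube but orange or red is not meant.

How it is judged:
On the way, in this order (a step that is already met when the one before it is completed fails the run):
1. the tube has rolled at least about a fifth of a turn from how it lay (angle between tube's own z axis and vertical above 1.2 rad).
2. the tube lies in the V groove, parallel to it (y of tube in the frame of seat between -0.004 and 0.004 m and z of tube in the frame of seat between -0.004 and 0.004 m and angle between the x axis of tube and the x axis of rest, either way round below 0.05 rad), for 0.2 s.
At the end, for the whole second after the job is handed in: The long tube lies at rest in the V groove, parallel to it within 0.05 rad, its middle within 4 mm of the seat point in each direction, so its far end is at most 4 mm from the end stop (all of step 2 and x of tube in the frame of seat between -0.004 and 0.004 m and linear speed of tube below 0.01 m/s and angular speed of tube below 0.2 rad/s); the robot touches nothing.
It fails at once if the tube is lifted: its axis rises over 32 mm above the bench before the ramp (rolling: 20 mm), or over 45 mm anywhere (rolling over the crest: 33 mm) (height (world z) of tube above 0.045 m or (height (world z) of tube above 0.032 m and y of tube in the frame of rest below -0.11 m)).
It fails at once if the tube is stood or tipped on end (tilted over 20 degrees out of level) (angle between tube's own x axis and vertical below 1.22 rad).
It fails at once if a bystander is moved more than 20 mm or tipped (distance of any of cup_a, cup_b, cup_c, short_tube, beaker, dish, wash_bottle from where it was at the start of the episode above 0.02 m or angle between any of cup_a, cup_b, cup_c, short_tube, beaker, dish, wash_bottle's own z axis and vertical above 0.35 rad).
It also fails if it takes over 58 s, if anything falls off the work surface, if the arm or the gripper's body presses on something with over 40 N, if the wrist force passes 120 N, or if a joint passes its speed limit or range.

## Working session

There is one attempt and no reset: what is moved stays moved. The work goes in short steps, Python scripts to look and compute and a shell command to move; the robot and the scene stay as the last step left them, time stands still between calls to the robot, and variables do not carry over. Pictures are saved under pics/ and viewed, about 8 in all and at most 12, crops included, and the job is handed in when it is done.

```bash
mkdir -p pics; cat > h.py <<'E'
import numpy as np,cv2
from cell import status,viewer,robot
def cam(n):
    return viewer.read_camera(n)
def world(d,u,v,z=None):
    """pixels -> world; z None: use depth, else ray to plane z"""
    K=np.array([[d['fx'],0,d['cx']],[0,d['fy'],d['cy']],[0,0,1.]])
    u=np.atleast_1d(u).astype(float);v=np.atleast_1d(v).astype(float)
    p=cv2.undistortPoints(np.stack([u,v],1)[:,None],K,np.array(d['distortion'],float))[:,0]
    ray=np.stack([p[:,0],-p[:,1],-np.ones(len(p))],1)
    T=np.linalg.inv(d['camera_from_world']);R,c=T[:3,:3],T[:3,3]
    if z is None:
        r=d['range_z'][v.round().astype(int),u.round().astype(int)]
        return (ray*r[:,None])@R.T+c
    w=ray@R.T
    return c+w*((z-c[2])/w[:,2])[:,None]
def save(d,name): cv2.imwrite('pics/'+name,d['image'][:,:,::-1])
E
python3 - <<'E'
from h import *
s=status.observe();print({k:np.round(v,3) for k,v in s.items()},robot.pinch_z)
for n in('top','scene'):
    d=cam(n);save(d,n+'0.png');np.savez(n+'0.npz',**{k:np.array(v) for k,v in d.items()})
    print(n,np.linalg.inv(d['camera_from_world'])[:3].round(3),d['fx'])
E
```

```text
{'time': np.float64(0.0), 'qpos': array([-1.399,  0.343,  1.525, -0.   ,  1.275, -0.146]), 'qvel': array([-0.   , -0.001, -0.   , -0.001, -0.001, -0.001]), 'joint_efforts': array([ 1.0000e-03, -4.3124e+01, -2.4422e+01,  7.2000e-02,  5.6000e-02,
       -0.0000e+00]), 'tool_pos': array([ 0.164, -0.498,  0.226]), 'tool_rot': array([-1.572,  0.   , -2.824]), 'contact_force': array([-0.19 , -0.481, -0.718]), 'torque': array([ 0.017, -0.032,  0.04 ]), 'opening': np.float64(0.092)} 0.0188
top [[-0.11   0.974 -0.198  0.342]
 [-0.994 -0.106  0.028 -0.058]
 [ 0.006  0.2    0.98   1.237]] 541.3977280373877
scene [[-0.887 -0.314  0.338  1.052]
 [ 0.461 -0.626  0.629  0.772]
 [ 0.014  0.714  0.7    1.001]] 481.5637515703427
```

View pics/top0.png

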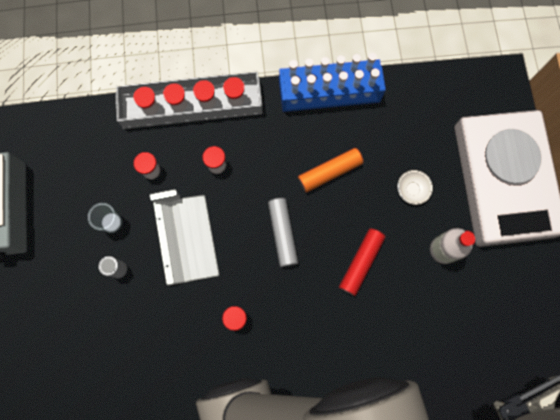

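View pics/scene0.png

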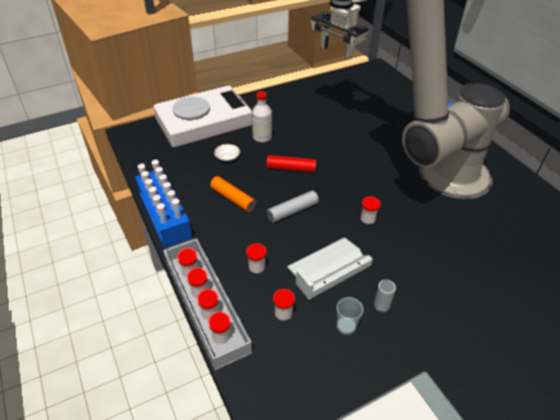

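The top view shows the tube at about (283,232), the rest at (185,237) with its stop at the upper left (163,196), cup_a at (214,160), cup_b at (234,318) and cup_c at (146,165). The red and orange decoys are to the right of the tube. Next I measure the tube and rest from the depth image.

```bash
cat > m.py <<'E'
from h import *
def cloud(d,u0,u1,v0,v1):
    v,u=np.mgrid[v0:v1,u0:u1];u=u.ravel();v=v.ravel()
    ok=d['range_z'][v,u]>0
    return world(d,u[ok],v[ok]),d['image'][v[ok],u[ok]].astype(int)
def rect(P):
    (c,s,a)=cv2.minAreaRect((P[:,:2]*1000).astype(np.float32));return np.round(c,1),np.round(s,1),round(a,2),cv2.boxPoints(((c),s,a)).round(1).tolist()
E
python3 - <<'E'
from m import *
d=dict(np.load('top0.npz'))
P,c=cloud(d,262,303,190,275)
b=P[P[:,2]<.005];print('bench z',np.median(b[:,2]) if len(b) else None)
t=P[(P[:,2]>.02)&(P[:,2]<.06)];print('tube',rect(t),np.percentile(t[:,2],[50,99]))
P,c=cloud(d,140,225,185,290)
r=P[(P[:,2]>.005)&(P[:,2]<.08)];print('rest',rect(r))
st=r[r[:,2]>.045];print('stop',rect(st),len(st))
rl=r[r[:,2]<.03];print('rest w/o stop',rect(rl))
lu=P[(c.min(1)>90)&(P[:,2]<.03)];print('bright',rect(lu))
for n,(u,v) in dict(a=(214,157),b=(234,318),c=(145,162)).items():
    print(n,world(d,u,v,.064).round(3))
# z profile along y'
E
```

```text
bench z -7.3018992139406436e-06
tube (array([548.1, -87.6]), array([151. ,  39.8]), 4.17, [[471.29998779296875, -73.30000305175781], [474.20001220703125, -113.0], [624.9000244140625, -102.0], [622.0, -62.29999923706055]]) [0.03704258 0.04432459]
rest (array([568.3, 145.5]), array([196.7, 245.9]), 84.75, [[436.79998779296875, 58.79999923706055], [681.7000122070312, 36.29999923706055], [699.7000122070312, 232.1999969482422], [454.79998779296875, 254.6999969482422]])
stop (array([657.4, 172.6]), array([14.2, 58.9]), 2.83, [[648.7999877929688, 201.60000610351562], [651.7000122070312, 142.8000030517578], [665.9000244140625, 143.5], [663.0, 202.3000030517578]]) 167
rest w/o stop (array([568.3, 145.5]), array([196.7, 245.9]), 84.75, [[436.79998779296875, 58.79999923706055], [681.7000122070312, 36.29999923706055], [699.7000122070312, 232.1999969482422], [454.79998779296875, 254.6999969482422]])
bright (array([574.6, 142.5]), array([223.9, 130.5]), 5.44, [[457.0, 196.8000030517578], [469.29998779296875, 66.9000015258789], [692.2000122070312, 88.0999984741211], [679.7999877929688, 218.0]])
a [[0.73  0.05  0.064]]
b [[0.368 0.038 0.064]]
c [[0.736 0.206 0.064]]
```

```bash
python3 - <<'E'
from m import *
d=dict(np.load('top0.npz'))
g=d['image'].min(2)
def line(pts):
    vx,vy,x,y=cv2.fitLine((pts[:,:2]).astype(np.float32),cv2.DIST_HUBER,0,.001,.001).ravel();return np.array([vx,vy]),np.array([x,y])
m=(g>75).astype(np.uint8);n,l,s,c=cv2.connectedComponentsWithStats(m);k=l[240,200];M=l==k;print(s[k])
rows=np.arange(203,272);right=[np.where(M[r,:235])[0].max()+.5 for r in rows]
F=world(d,right,rows,0.);v,p=line(F);v*=np.sign(v[0]);print('foot yaw',np.arctan2(v[1],v[0]),p)
cols=np.arange(180,214);bot=[np.where(M[:,q])[0].max()+.5 for q in cols];N=world(d,cols,bot,.006);v2,p2=line(N);v2*=np.sign(v2[1]);print('near edge normal yaw',np.arctan2(v2[1],v2[0])-np.pi/2,p2)
P,cc=cloud(d,175,222,192,285)
q=P[(P[:,2]>.003)&(P[:,2]<.016)]
A=np.c_[q[:,:2],np.ones(len(q))];w=np.linalg.lstsq(A,q[:,2],rcond=None)[0];print('ramp slope',np.hypot(*w[:2]),'yaw',np.arctan2(w[1],w[0])-np.pi/2)
# frames
yaw=np.arctan2(v[1],v[0]);X=np.array([np.cos(yaw),np.sin(yaw)]);Y=np.array([-X[1],X[0]])
near=p2@X;foot=p@Y;O=X*(near+.1)+Y*(foot+.078);print('O',O)
P,cc=cloud(d,140,225,185,290)
x=(P[:,:2]-O)@X;y=(P[:,:2]-O)@Y;z=P[:,2]
st=(z>.045)&(abs(y)<.04);print('stop x range',np.percentile(x[st],[3,97]),'y',np.percentile(y[st],[3,97]))
ok=abs(x)<.07
for a in range(-90,50,8):
    k=ok&(abs(y*1000-a)<4);print(a,round(float(np.median(z[k]))*1000,1),end='; ')
for nme,pt in dict(tube=(.5481,-.0876),a=(.73,.05),b=(.368,.038),c=(.736,.206)).items():
    e=np.array(pt)-O;print(nme,(e@X).round(4),(e@Y).round(4))
E
```

```text
[ 149  189   70   97 4794]
foot yaw 0.09217571 [0.5595422  0.07529089]
near edge normal yaw 0.080807924 [0.4639758  0.11907036]
ramp slope 0.0651218513098735 yaw 0.03914248970190326
O [0.561194   0.15377611]
stop x range [0.09125623 0.10375891] y [-0.01874924  0.03752827]
-90 0.1; -82 0.3; -74 0.7; -66 2.3; -58 4.0; -50 5.9; -42 7.7; -34 9.2; -26 11.0; -18 12.9; -10 10.7; -2 5.9; 6 6.4; 14 15.0; 22 22.1; 30 25.1; 38 24.8; 46 0.2; tube -0.0353 -0.2391
a 0.1585 -0.1189
b -0.203 -0.0975
c 0.1789 0.0359
```

```bash
cat > go.py <<'E'
# usage: go.py x' y' z [yaw]  (mm, rest frame) -> pendant shift(cm) & turn
import sys;from h import *;from scipy.spatial.transform import Rotation as Ro
Yaw=.089;O=np.array([.561,.154])
Xr=np.array([np.cos(Yaw),np.sin(Yaw)]);Yr=np.array([-Xr[1],Xr[0]])
if __name__=='__main__':
    a=[float(v) for v in sys.argv[1:]]
    s=status.observe();R=Ro.from_euler('xyz',s['tool_rot'])
    yaw=Yaw-np.pi/2+(a[3] if len(a)>3 else 0)
    G=Ro.from_euler('xyz',[-np.pi/2,0,yaw])
    p=np.r_[O+Xr*a[0]/1e3+Yr*a[1]/1e3,a[2]/1e3]
    t=s['tool_pos'];e=t[:2]-O
    print('now',np.round([e@Xr*1e3,e@Yr*1e3,t[2]*1e3],1),'t',round(float(s['time']),2),'F',s['contact_force'].round(1),'open',s['opening'])
    print('shift cm',R.inv().apply(p-t).round(4)*100,'turn',(R.inv()*G).as_rotvec().round(3),'target',p.round(3))
E
python3 go.py -35 -290 100
```

```text
now [-453.4 -614.5  226.1] t 0.1 F [0.1 1.3 0.2] open 0.09163933143080778
shift cm [-48.11  12.65 -22.1 ] turn [ 1.000e-03 -1.342e+00 -1.000e-03] target [ 0.552 -0.138  0.1  ]
```

```bash
python3 -m pendant '[[[-4,1,-2,0,-0.13,0,9.18],[-8,2,-4,0,-0.26,0,9.18],[-12,3,-6,0,-0.39,0,9.18],[-16,3,-8,0,-0.52,0,9.18],[-20,4,-10,0,-0.65,0,9.18],[-24,5,-12,0,-0.78,0,9.18],[-28,6,-14,0,-0.91,0,9.18],[-32,7,-16,0,-1.03,0,9.18],[-36,8,-18,0,-1.14,0,9.18],[-40,9,-20,0,-1.25,0,9.18],[-44,10,-21.5,0,-1.342,0,9.18],[-48.1,12.6,-22.1,0,-1.342,0,9.18],[-48.1,12.6,-22.1,0,-1.342,0,9.18],[-48.1,12.6,-22.1,0,-1.342,0,9.18]]]'; python3 go.py -35 -290 9
```

```text
time: 1.5
tool_pos: [0.5515, -0.1377, 0.0993]
tool_rot: [-1.574, 0.001, -1.48]
contact_force: [0.0, -0.2, -0.0]
opening: 0.0918
now [ -35.4 -289.7   99.3] t 1.5 F [ 0.  -0.2 -0. ] open 0.09183248996620073
shift cm [0.04 9.03 0.07] turn [ 0.003  0.002 -0.001] target [ 0.552 -0.138  0.009]
```

```bash
python3 -m pendant '[[[0,3,0,0,0,0,9.18],[0,6,0,0,0,0,9.18],[0,8.5,0,0,0,0,9.18],[0,9,0,0,0,0,9.18],[-0.5,9,0,0,0,0,9.18],[-1,9,0,0,0,0,9.18],[-1.5,9,0,0,0,0,9.18],[-1.8,9,0,0,0,0,9.18],[-2.1,9,0,0,0,0,9.18],[-2.4,9,0,0,0,0,9.18],[-2.7,9,0,0,0,0,9.18],[-3.0,9,0,0,0,0,9.18],[-3.3,9,0,0,0,0,9.18],[-3.6,9,0,0,0,0,9.18]]]'; python3 go.py -35 -100 9; python3 -c "
from h import *
d=cam('top');save(d,'t1.png')
from m import *;from go import O,Xr,Yr
P,c=cloud(d,200,303,190,275)
d2=cam('scene');save(d2,'s1.png')"
```

```text
time: 2.9
tool_pos: [0.5487, -0.1024, 0.0107]
tool_rot: [-1.571, -0.0, -1.482]
contact_force: [0.2, 0.4, -0.1]
opening: 0.0918
now [ -35.1 -254.3   10.7] t 2.9 F [ 0.2  0.4 -0.1] open 0.09177322020406282
shift cm [-1.543e+01  1.600e-01  1.000e-02] turn [0. 0. 0.] target [0.535 0.051 0.009]
```

View pics/s1.png

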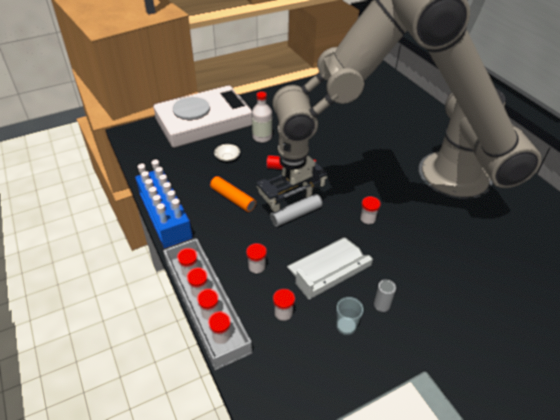

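The scene view shows the gripper at (292,195) right behind the tube at (297,209), square to it. I'll keep pushing.

```bash
python3 -m pendant '[[[-0.5,0,0,0,0,0,9.18],[-1.1,0,0,0,0,0,9.18],[-1.7,0,0,0,0,0,9.18],[-2.3,0,0,0,0,0,9.18],[-2.9,0,0,0,0,0,9.18],[-3.5,0,0,0,0,0,9.18],[-4.1,0,0,0,0,0,9.18],[-4.7,0,0,0,0,0,9.18],[-5.3,0,0,0,0,0,9.18],[-5.9,0,0,0,0,0,9.18],[-6.5,0,0,0,0,0,9.18],[-7.1,0,0,0,0,0,9.18],[-7.7,0,0,0,0,0,9.18],[-8.3,0,0,0,0,0,9.18],[-8.9,0,0,0,0,0,9.18],[-9.5,0,0,0,0,0,9.18],[-10.1,0,0,0,0,0,9.18],[-10.7,0,0,0,0,0,9.18],[-11.3,0,0,0,0,0,9.18],[-11.9,0,0,0,0,0,9.18]]]'; python3 go.py -35 -100 9; python3 -c "
from h import *
d=cam('top');save(d,'t2.png')
d2=cam('scene');save(d2,'s2.png');cv2.imwrite('pics/b2.png',np.hstack([cv2.resize(d['image'][120:360,80:380],(400,320)),cv2.resize(d2['image'][120:360,150:450],(400,320))])[:,:,::-1])"
```

```text
time: 5.0
tool_pos: [0.5381, 0.0164, 0.0107]
tool_rot: [-1.571, -0.0, -1.482]
contact_force: [-0.0, -0.7, 0.7]
opening: 0.0917
now [ -35.  -135.    10.7] t 5.0 F [-0.  -0.7  0.7] open 0.09174594564986482
shift cm [-3.5   0.17  0.  ] turn [-0. -0.  0.] target [0.535 0.051 0.009]
```

View pics/b2.png

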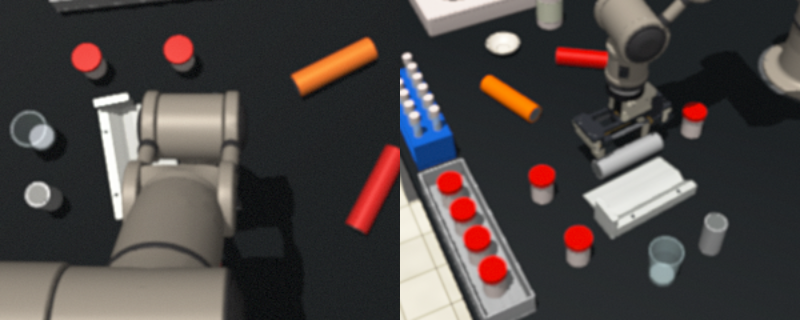

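The scene crop shows the tube at (628,156), just before the ramp and still parallel to the fingers. Next I push it up the ramp, raising the fingertips as it goes.

```bash
python3 -m pendant '[[[-0.5,0,0,0,0,0,9.18],[-1.1,0,0,0,0,0,9.18],[-1.7,0,0,0,0,0,9.18],[-2.3,-0.05,0,0,0,0,9.18],[-2.9,-0.1,0,0,0,0,9.18],[-3.5,-0.15,0,0,0,0,9.18],[-4.1,-0.2,0,0,0,0,9.18],[-4.6,-0.25,0,0,0,0,9.18],[-5.0,-0.3,0,0,0,0,9.18],[-5.4,-0.35,0,0,0,0,9.18],[-5.8,-0.4,0,0,0,0,9.18],[-6.2,-0.45,0,0,0,0,9.18],[-6.6,-0.5,0,0,0,0,9.18],[-7.0,-0.55,0,0,0,0,9.18],[-7.4,-0.6,0,0,0,0,9.18],[-7.8,-0.65,0,0,0,0,9.18],[-8.2,-0.7,0,0,0,0,9.18],[-8.6,-0.75,0,0,0,0,9.18],[-9.0,-0.8,0,0,0,0,9.18]]]'; python3 go.py -35 -40 17; python3 -c "
from h import *
d2=cam('scene');save(d2,'s3.png');cv2.imwrite('pics/b3.png',cv2.resize(d2['image'][200:320,220:400],(720,480))[:,:,::-1])"
```

```text
time: 7.0
tool_pos: [0.5299, 0.1062, 0.0186]
tool_rot: [-1.571, 0.0, -1.482]
contact_force: [0.2, 0.4, 0.2]
opening: 0.0917
now [-35.2 -44.9  18.6] t 7.0 F [0.2 0.4 0.2] open 0.09172343171078269
shift cm [-0.49  0.16  0.02] turn [ 0. -0. -0.] target [0.53  0.111 0.017]
```

View pics/b3.png

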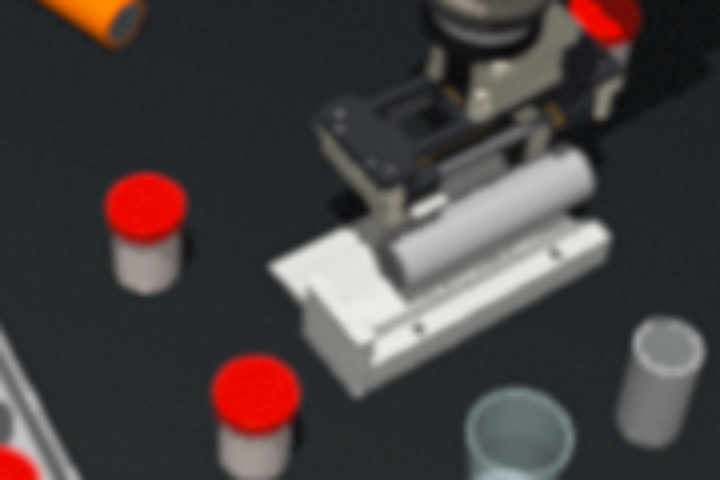

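The tube spans (400,265)–(580,165) in the crop, at or in the groove. A depth check will tell which.

```bash
cat > tube.py <<'E'
from m import *;from go import O,Xr,Yr
def tube(name,box=(285,400,215,300)):
    d=cam(name);P,c=cloud(d,*box)
    x=(P[:,:2]-O)@Xr*1e3;y=(P[:,:2]-O)@Yr*1e3;z=P[:,2]*1e3
    k=(z>30)&(z<56)&(y>-40)&(y<16)&(x<86)&(x>-125)&(c.max(1)>70)
    x,y,z=x[k],y[k],z[k]
    print(name,k.sum(),'x ends',np.percentile(x,[1,99]).round(1))
    for lo in range(-110,90,25):
        q=(x>lo)&(x<lo+25)
        if q.sum()>15:
            # circle centre, radius 20 known
            from scipy.optimize import least_squares
            r=least_squares(lambda p:np.hypot(y[q]-p[0],z[q]-p[1])-20,[-3,28],loss='soft_l1').x
            print(lo,q.sum(),r.round(1))
if __name__=='__main__':
    import sys;tube(sys.argv[1] if len(sys.argv)>1 else 'scene')
E
python3 tube.py
```

```text
scene 849 x ends [-104.2   45.2]
-110 121 [-11.7  32.3]
-85 130 [-10.9  31.6]
-60 120 [-10.4  31.5]
-35 130 [-10.2  31.2]
-10 135 [-11.   31.9]
15 152 [-11.9  32.4]
40 61 [-9.2 29.1]
```

```bash
python3 -m pendant '[[[-0.2,0,0,0,0,0,9.18],[-0.3,0,0,0,0,0,9.18],[-0.3,0,0,0,0,0,9.18],[-0.3,0,0,0,0,0,9.18],[-0.3,0,0,0,0,0,9.18],[-0.3,0,0,0,0,0,9.18]]]'; python3 tube.py; python3 go.py -35 -70 120
```

```text
time: 7.7
tool_pos: [0.5299, 0.1084, 0.0187]
tool_rot: [-1.571, -0.0, -1.482]
contact_force: [-0.2, -0.5, -0.2]
opening: 0.0916
scene 716 x ends [-105.    44.5]
-110 106 [-4.8 27.6]
-85 109 [-3.7 27.4]
-60 101 [-3.  27.1]
-35 107 [-2.8 27.5]
-10 120 [-2.7 27.1]
15 127 [-4.4 28.1]
40 46 [-1.1 24.8]
now [-35.  -42.6  18.7] t 7.75 F [ 0.2 -0.5  0.7] open 0.0917142900253145
shift cm [  2.74 -10.13   0.  ] turn [-0. -0.  0.] target [0.532 0.081 0.12 ]
```

Tube is in the V, at about (-3.5, 27.5), and still needs about +45 mm endways. Back off, lift, close and go round to the near end.

```bash
python3 -m pendant '[[[1.5,-0.3,0,0,0,0,9.18],[3,-1,0,0,0,0,9.18],[3,-5,0,0,0,0,9.18],[3,-9,0,0,0,0,0],[2,-9,-3,0,0,0,0],[0,-9,-6,0,0,0,0],[-2,-9,-9,0,0,0,0],[-4,-9,-12,0,0,0,0],[-4,-9,-12,0,0,0,0],[-4,-9,-12,0,0,0,0],[-4,-9,-12,0,0,0,0],[-4,-9,-12,0,0,0,0]]]'; python3 go.py -155 -3 20; python3 tube.py
```

```text
time: 8.95
tool_pos: [0.408, 0.137, 0.1088]
tool_rot: [-1.57, -0.0, -1.483]
contact_force: [-0.7, -0.0, 0.2]
opening: 0.0245
now [-153.9   -3.4  108.8] t 8.95 F [-0.7 -0.   0.2] open 0.02451094317160312
shift cm [-0.04  8.88 -0.12] turn [-0.001 -0.001  0.   ] target [0.407 0.137 0.02 ]
scene 668 x ends [-104.4   44.2]
-110 88 [-3. 27.]
-85 101 [-3.  27.3]
-60 107 [-2.3 27.2]
-35 109 [-2.8 27.3]
-10 112 [-2.9 27.4]
15 110 [-2.7 27.5]
40 41 [-3.  24.1]
```

```bash
python3 -m pendant '[[[0,4,0,0,0,0,0],[0,8,0,0,0,0,0],[0,8.9,0,0,0,0,0],[0,8.9,0,0,0,0,0],[0,8.9,0.8,0,0,0,0],[0,8.9,1.6,0,0,0,0],[0,8.9,2.1,0,0,0,0],[0,8.9,2.5,0,0,0,0],[0,8.9,2.9,0,0,0,0],[0,8.9,3.3,0,0,0,0],[0,8.9,3.7,0,0,0,0],[0,8.9,4.1,0,0,0,0],[0,8.9,4.5,0,0,0,0],[0,8.9,4.9,0,0,0,0],[0,8.9,5.3,0,0,0,0],[0,8.9,5.7,0,0,0,0],[0,8.9,6.0,0,0,0,0],[0,8.9,6.0,0,0,0,0]]]'; python3 go.py -79 -3 20; python3 tube.py; python3 -c "
from h import *
d2=cam('scene');cv2.imwrite('pics/b4.png',cv2.resize(d2['image'][200:320,220:400],(720,480))[:,:,::-1])"
```

```text
time: 10.8
tool_pos: [0.4674, 0.1431, 0.0197]
tool_rot: [-1.57, -0.0, -1.482]
contact_force: [-0.0, -0.4, 0.2]
opening: 0.0004
now [-94.2  -2.6  19.7] t 10.8 F [-0.  -0.4  0.2] open 0.00043198072400891103
shift cm [ 0.04 -0.03  1.52] turn [-0.001 -0.     0.   ] target [0.483 0.144 0.02 ]
scene 660 x ends [-103.9   75.5]
-110 31 [-12.  41.]
-85 62 [-4.9 29.6]
-60 61 [-4.  28.5]
-35 92 [-3.  27.6]
-10 117 [-2.8 27.5]
15 107 [-1.8 27.5]
40 118 [-2.9 27.7]
65 72 [-2.4 26. ]
```

View pics/b4.png

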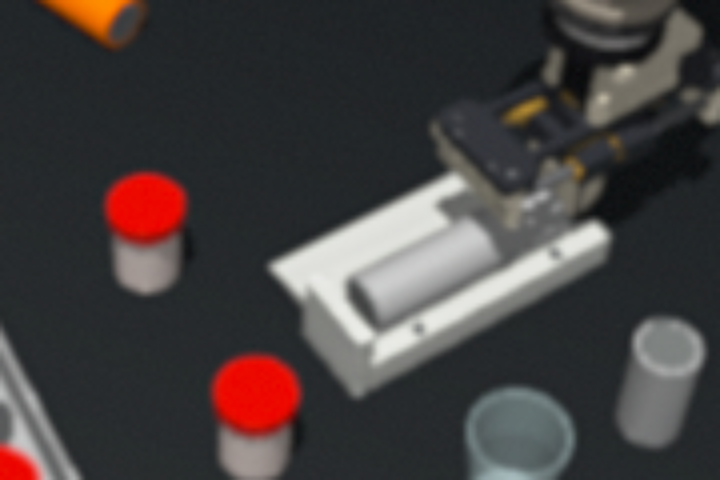

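The tube lies in the groove with its far end at (370,300), about 13 mm short of the stop, and the fingertip is behind it. I'll finish slowly, watching the force.

```bash
python3 -m pendant '[[[0,0,0.3,0,0,0,0],[0,0,0.6,0,0,0,0],[0,0,0.8,0,0,0,0],[0,0,1.0,0,0,0,0],[0,0,1.1,0,0,0,0],[0,0,1.2,0,0,0,0],[0,0,1.2,0,0,0,0]]]'; python3 -m pendant '[[[0,0,0.1,0,0,0,0],[0,0,0.1,0,0,0,0]]]'|grep -E 'pos|force';python3 -m pendant '[[[0,0,0.1,0,0,0,0],[0,0,0.1,0,0,0,0]]]'|grep -E 'pos|force'; python3 tube.py
```

```text
time: 11.6
tool_pos: [0.4787, 0.1441, 0.0197]
tool_rot: [-1.571, -0.0, -1.482]
contact_force: [-1.7, 0.3, 1.6]
opening: 0.0009
tool_pos: [0.4796, 0.1442, 0.0197]
contact_force: [-0.8, -0.4, 0.5]
tool_pos: [0.4807, 0.1443, 0.0197]
contact_force: [-1.8, -0.7, -0.7]
scene 629 x ends [-89.1  84.1]
-85 44 [-11.1  36.9]
-60 71 [-4.3 28.1]
-35 65 [-3.  27.3]
-10 111 [-2.8 27.5]
15 112 [-2.2 27.6]
40 115 [-2.3 27.3]
65 98 [-2.2 26.9]
```

```bash
python3 -m pendant '[[[0,0,0.1,0,0,0,0],[0,0,0.1,0,0,0,0]]]'|grep -E 'pos|force';python3 -m pendant '[[[0,0,0.1,0,0,0,0],[0,0,0.1,0,0,0,0]]]'|grep -E 'pos|force'; python3 -m pendant '[[[0,0,0.1,0,0,0,0],[0,0,0.1,0,0,0,0]]]'|grep -E 'pos|force'; python3 tube.py|head -1
```

```text
tool_pos: [0.4817, 0.1444, 0.0197]
contact_force: [-2.0, -0.5, -0.0]
tool_pos: [0.4827, 0.1444, 0.0197]
contact_force: [-0.7, 0.1, -0.0]
tool_pos: [0.4837, 0.1445, 0.0197]
contact_force: [-1.2, -0.5, 1.1]
scene 608 x ends [-86.5  84.3]
```

```bash
python3 -m pendant '[[[0,0,0.1,0,0,0,0],[0,0,0.1,0,0,0,0]]]'|grep -E 'pos|force';python3 -m pendant '[[[0,0,0.1,0,0,0,0],[0,0,0.1,0,0,0,0]]]'|grep -E 'pos|force'; python3 tube.py|head -1
```

```text
tool_pos: [0.4846, 0.1446, 0.0197]
contact_force: [-1.6, -0.4, 0.3]
tool_pos: [0.4857, 0.1447, 0.0197]
contact_force: [-1.8, -0.9, 0.0]
scene 615 x ends [-83.9  84.3]
```

```bash
python3 -m pendant '[[[0,0,0.1,0,0,0,0],[0,0,0.1,0,0,0,0]]]'|grep -E 'pos|force';python3 -m pendant '[[[0,0,0.1,0,0,0,0],[0,0,0.1,0,0,0,0]]]'|grep -E 'pos|force';  python3 -c "
from h import *
d2=cam('scene');cv2.imwrite('pics/b5.png',cv2.resize(d2['image'][225:305,280:380],(750,600),interpolation=2)[:,:,::-1])"
```

```text
tool_pos: [0.4867, 0.1448, 0.0197]
contact_force: [-2.1, -0.5, 0.8]
tool_pos: [0.4869, 0.1448, 0.0196]
contact_force: [-4.9, -0.5, 2.6]
```

View pics/b5.png

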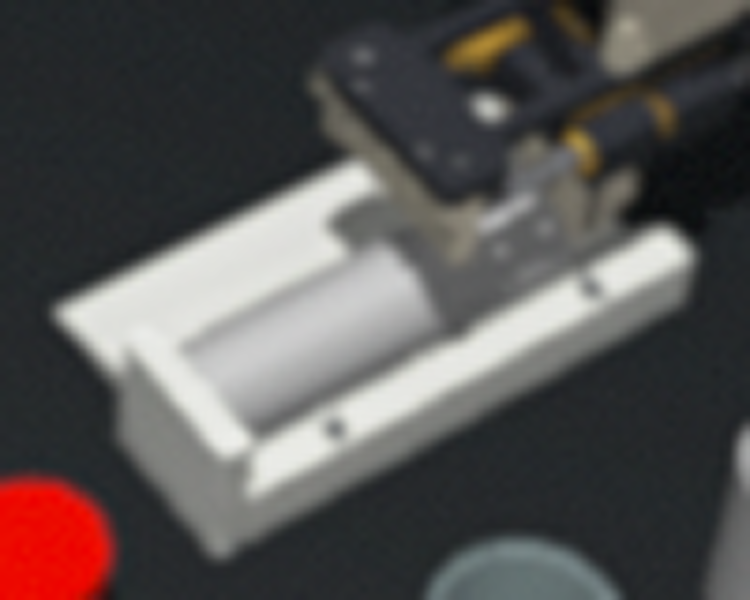

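The picture shows the tube's end touching the stop, at about (220,390). The tip stalled and the force jumped. One more millimetre to confirm, then retreat.

```bash
python3 -m pendant '[[[0,0,0.1,0,0,0,0],[0,0,0.1,0,0,0,0]]]'|grep -E 'pos|force';python3 -m pendant '[[[0,0,-0.5,0,0,0,0],[0,0,-2,0,0,0,0],[0,0,-4,0,0,0,0],[0,-3,-5,0,0,0,0],[0,-7,-5,0,0,0,0],[0,-11,-6,0,0,0,0],[0,-15,-6,0,0,0,0],[0,-15,-6,0,0,0,0],[0,-15,-6,0,0,0,0]]]'; sed -i 's/x<86/x<100/' tube.py; python3 tube.py; python3 -c "
from h import *
d2=cam('scene');cv2.imwrite('pics/b6.png',cv2.resize(d2['image'][180:340,220:420],(750,600),interpolation=2)[:,:,::-1])"
```

```text
tool_pos: [0.4869, 0.1448, 0.0194]
contact_force: [-8.2, -0.3, 5.1]
time: 14.7
tool_pos: [0.4297, 0.1397, 0.1705]
tool_rot: [-1.567, 0.0, -1.482]
contact_force: [-0.5, 0.7, -0.5]
opening: 0.0001
scene 675 x ends [-55.   98.4]
-60 92 [-3.1 27.1]
-35 112 [-2.9 27.5]
-10 111 [-2.4 27.1]
15 109 [-2.3 27.5]
40 118 [-2.4 27.4]
65 108 [-2.4 27. ]
```

View pics/b6.png

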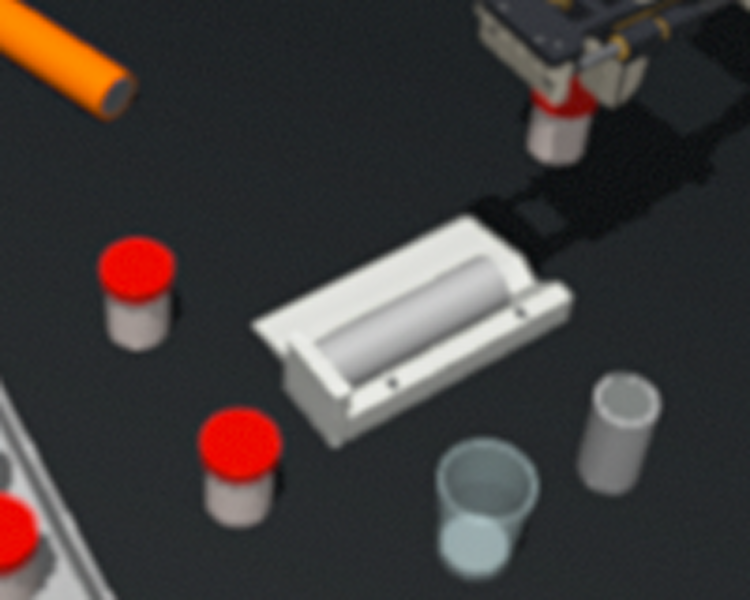

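The hand is clear. The tube lies in the V against the stop, spanning (330,360)–(500,275), and the cups, beaker and short tube are where they were. Handing in.

```bash
python3 -c "
from cell import robot;print(robot.hand_in())"
```

```text
the job is handed in; nothing more can be done
None
```

The long tube is lying in the V groove against the end stop, the hand is well clear, and I handed the job in at about 15 s. I rolled it along the bench and up the ramp with both open fingers against its side. It fell over the crest into the groove, and I then pushed it endways with the closed fingertips.

**Last checks:**
- **Stop contact:** the fingertip stalled at the stop and the force rose from about 2 N to about 9 N.
- **Cross-groove position:** the depth fit puts the tube's axis at y of about -2.5 mm and z of about 27.3 mm, against a seat point of -3.3 and 28 mm. That is inside the 4 mm limit, and the tube is parallel to the groove.
- **Lengthways position:** the near end reads -55 mm, where -60 mm is expected with the tube against the stop. I think the 5 mm difference comes from missing depth readings at the tube's edge and the 2 mm calibration error. The far end reading (98 mm) isn't usable because it includes the stop plate. So the lengthways position rests on the stall and the picture.
- **Bystanders:** the cups, beaker and short tube look unmoved in the last picture. The dish and wash bottle were outside that crop, and the arm did not go near them.

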